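# Move the relays to the new rail

## Robot

A 6-joint arm with a two-finger parallel gripper is mounted at the origin on a cart in front of the work surface, level with it; the furniture and walls round the work are solid. World frame = base frame: x ahead of the robot, y to its left, z up, the work surface at z = 0. Lengths are in m, angles in rad, forces in N, time in s.
With the tool pointing down it reaches from about 0.4 to 0.925 m from the base axis. Payload 12.5 kg.
Tool frame: the origin (TCP) lies where the fingers leave the gripper's body, on its centre line; the fingertips stand arm.tip_extent ahead of it and the grasp point (between the pads) lies 59 mm ahead of it (arm.tip_extent is the distance from the TCP to the fingertips, in m); z points along the fingers, y is the line along which they close (so a half turn about z gives the same grasp; the last joint's range is limited). The gripper opens to 95 mm and grips with 3 to 60 N. Pads are 20 mm wide; open, the fingers measure 119 mm over their backs; the gripper's body (75 mm by 180 mm) begins 59 mm behind the grasp point.
Start: joints at [1.18, 0.491, 1.559, -0, 1.092, -0.106], TCP at [0.176, 0.6, 0.292] pointing down, gripper open.
Joint ranges: [-3.1, 3.1], [-0.84, 2.19], [0.05, 2.79], [-1.13, 4.28], [0.06, 2.93], [-2.69, 2.69]. Speed limits (rad/s): [2.22, 2.22, 2.79, 3.14, 3.14, 3.14].

## Interface

Orientations are given as [roll, pitch, yaw] about the fixed x, y, z axes, in that order (R = Rz(yaw) Ry(pitch) Rx(roll)).
In Python, from plant import arm gives the robot as it stands. The module is installed in compiled form; this text tells all that it offers. Calls block until the motion is done:
- arm.reach(position, orientation): joint-space move of the TCP to a pose.
- arm.move_linear(position, orientation=None, feed=0.15): straight line of the TCP; orientation=None keeps the orientation; feed is the mean speed in m/s.
- arm.goto_joints(angles): joint-space move.
- arm.let_go() and arm.gripper_close(): open the fingers fully, or close them until they stop; the grip force is fixed at half the most.
- arm.wait(seconds).
- arm.solve_ik(position, orientation): joint angles nearest the present ones, or None.
- arm.observe(): the state.
- arm.snapshot(name): name is "scene" or "top" or "wrist"; returns (picture, depth): 480x640x3 uint8, red, green, blue; 480x640 float32, m along the optical axis (not along the pixel's ray), 0 where there is no reading.
- arm.camera_model(name): a dict with "fov_y" (degrees; the focal length in pixels is half the picture's height over the tangent of half this angle, whatever the lens; pixels are square), "cx", "cy" (the principal point, pixels), "R" (3x3) and "t" (3): a world point X has camera coordinates R X + t. Camera axes: x right, y down, z forward; pixel columns grow to the right and rows downward; lengths in m; the calibration is good to about 2 mm. A picture is of the moment at which its call begins: read the wrist's pose just before it. camera_model takes no time and is no camera call; for the wrist camera it gives the pose at the moment of the call.
A pose or a line that the arm cannot do raises arm.IKError and nothing moves.
- arm.sign_off(): hands the job in; it is judged then, once.
The state is a dict: "clock": time; "joints": joint angles; "joint_vel": joint speeds; "joint_torque": joint torques, N m; "eef_pos": TCP position; "ee_rot": TCP orientation; "contact_force": force on the tool from outside, world axes, zero at the start; "wrist_torque": the same for the moment, N m; "grip_width": opening from 0.0 (shut) to 1.0 (fully open); "grip_force": force on a finger pad.
Only numpy, scipy, OpenCV 4.12 (cv2) and the standard library are available. Lean on these libraries where they do the work, as an engineer would, in place of code of your own. Each camera call takes 0.05 s, during which the arm holds its last target. There are 200 camera calls.

## Task

The sockets on the old rail are worn and no longer hold, so move all four plug-in relays over to the empty new rail, keeping the same order from left to right, because each position serves its own circuit. Push every relay down past its socket's spring catch until it is fully home, upright and square to the rail.

Things in the scene. Friction and masses are not known exactly. Their poses are not given: they have to be found in the camera images.
- relay_clear: clear-cased plug-in relay, copper coil inside: 34 x 34 x 52 mm high, flat top, 0.1 kg. A round plug projects 38 mm below the housing: nose 9 mm across, groove, the upper 24 mm are 25 mm across. Origin: centre of the housing's underside (which comes to rest on a socket's top); z up, at the start x away from the robot, y left, square to the sides, within 0.3 rad
- relay_dial: grey plug-in time relay with one round dial (25 mm across) on its top: housing 34 x 34 x 48 mm high, 59 mm with the dial, about 0.1 kg. Below it a round plug as on relay_clear. Origin: centre of the housing's underside; axes as relay_clear
- relay_finned: black plug-in solid-state relay with an aluminium heat sink of six upright fins on top: 34 x 34 x 53 mm high with the fins (black sides up to 36 mm, metal above), about 0.13 kg. Below it a round plug as on relay_clear. Origin: centre of the housing's underside; axes as relay_clear
- relay_stepped: white plug-in monitoring relay with a stepped top: the part from x = -2 to +17 mm is 56 mm high and bears two small brass trimmers, the rest is 48 mm high; 34 x 34 mm, about 0.1 kg. Below it a round plug as on relay_clear. Origin: centre of the housing's underside; axes as relay_clear
- old_socket_a: one of four alike grey sockets with white terminal strips, 72 (x) x 39 (y) x 44 mm high, fixed on the old rail; the relay_clear stands loosely in it at the start, its underside on the socket's top face, and lifts straight out (38 mm). Origin: centre of the socket's underside; top face at z = 44 mm; x away from the robot, y along the row to the left
- old_socket_b: one of four alike grey sockets with white terminal strips, 72 (x) x 39 (y) x 44 mm high, fixed on the old rail; the relay_dial stands loosely in it at the start, its underside on the socket's top face, and lifts straight out (38 mm). Origin: centre of the socket's underside; top face at z = 44 mm; x away from the robot, y along the row to the left
- old_socket_c: one of four alike grey sockets with white terminal strips, 72 (x) x 39 (y) x 44 mm high, fixed on the old rail; the relay_finned stands loosely in it at the start, its underside on the socket's top face, and lifts straight out (38 mm). Origin: centre of the socket's underside; top face at z = 44 mm; x away from the robot, y along the row to the left
- old_socket_d: one of four alike grey sockets with white terminal strips, 72 (x) x 39 (y) x 44 mm high, fixed on the old rail; the relay_stepped stands loosely in it at the start, its underside on the socket's top face, and lifts straight out (38 mm). Origin: centre of the socket's underside; top face at z = 44 mm; x away from the robot, y along the row to the left
- old_rail: old rail, full at the start: grey sheet-metal box 84 (x) x 208 (y) x 104 mm high, rail along y on it with the four grey sockets at y = +63, +21, -21, -63 mm in its frame (which one is where varies). Fixed. Origin: on the table under the box's centre; x away from the robot, y to its left, turned up to 0.2 rad
- new_rail: new empty rail: size, origin, axes as old_rail, bare aluminium; black sockets at y = +63, +21, -21, -63 mm, tops at z = 155 mm. Fixed. Well in each: 27.5 mm wide, 39 deep, four sprung balls 29 mm down. A relay let go in it leans on them some 6 mm too high; pushed down with 4 to 8 N it clicks home, origin at z = 155 mm; about 7 N pulls it out

How it is judged:
By the outcome, as a careful person would: the job done as asked, in the order asked, and still so for the second after the job is handed in, with the robot touching nothing.
It also fails if it takes over 115 s, if anything falls off the work surface, if the arm or the gripper's body presses on something with over 40 N, if the wrist force passes 120 N, or if a joint passes its speed limit or range.

## Working session

There is one attempt and no reset: what is moved stays moved. The work goes in short steps, each a Python script; the robot and the scene stay as the last script left them, time stands still between calls to the robot, and variables do not carry over. Pictures are saved under pics/ and viewed, at most 14 in all, crops included, and the job is handed in when it is done.

```bash
mkdir -p pics; cat > h.py <<'E'
import numpy as np, cv2
from plant import arm
def cloud(name):
    m=arm.camera_model(name); p,d=arm.snapshot(name)
    f=240/np.tan(np.radians(m["fov_y"])/2)
    v,u=np.mgrid[:480,:640]
    C=np.stack([(u-m["cx"])/f*d,(v-m["cy"])/f*d,d],-1)
    W=(C-np.array(m["t"]))@np.array(m["R"])
    W[d==0]=np.nan
    return p,W
def save(n,p): cv2.imwrite(f"pics/{n}.png",p[...,::-1])
E
python3 - <<'E'
from h import *
for n in("top","scene"):
    p,W=cloud(n); save(n,p); np.savez(n,p=p,W=W); m=arm.camera_model(n); print(n,m["fov_y"],-np.array(m["R"]).T@m["t"])
    print(np.round(W[60:480:60,40:640:80],3).tolist() if n=="top" else "")
o=arm.observe(); print(o, arm.tip_extent)
E
```

```text
top 45.407647595346596 [ 0.32765299 -0.22528051  0.98142615]
[[[0.823, 0.296, 0.008], [0.771, 0.109, 0.112], [0.825, 0.002, 0.01], [0.787, -0.151, 0.086], [0.818, -0.289, 0.027], [0.681, -0.374, 0.296], [0.682, -0.477, 0.296], [0.669, -0.565, 0.323]], [[0.707, 0.284, 0.008], [0.712, 0.144, -0.002], [0.68, -0.021, 0.085], [0.676, -0.154, 0.096], [0.717, -0.291, -0.003], [0.787, -0.472, -0.175], [0.662, -0.528, 0.142], [0.721, -0.724, -0.002]], [[0.551, 0.19, 0.169], [0.55, 0.069, 0.178], [0.566, -0.034, 0.123], [0.577, -0.156, 0.089], [0.604, -0.29, 0.001], [0.618, -0.441, -0.045], [0.618, -0.587, -0.039], [0.615, -0.726, -0.024]], [[0.469, 0.204, 0.123], [0.486, 0.116, 0.031], [0.467, -0.046, 0.155], [0.471, -0.162, 0.137], [0.464, -0.278, 0.187], [0.471, -0.397, 0.155], [0.507, -0.582, -0.043], [0.508, -0.726, -0.041]], [[0.379, 0.2, 0.114], [0.378, 0.062, 0.163], [0.389, -0.018, -0.0], [0.391, -0.154, 0.001], [0.392, -0.29, -0.001], [0.394, -0.426, -0.001], [0.398, -0.575, -0.039], [0.4, -0.719, -0.044]], [[0.293, 0.171, 0.156], [0.288, 0.109, 0.006], [0.29, -0.023, 0.001], [0.291,
[... 394 characters left out ...]
nts': array([ 1.18038371e+00,  4.91500122e-01,  1.55938177e+00,  5.95796451e-06,
        1.09166214e+00, -1.05567348e-01]), 'joint_vel': array([-7.91209286e-05, -9.23268734e-04, -3.88996463e-04, -1.04969488e-03,
       -1.29520404e-04,  9.45410173e-04]), 'joint_torque': array([ 2.08613434e-03, -6.13625407e+01, -2.58610153e+01,  6.94402819e-02,
        4.70137526e-02,  7.16479548e-06]), 'eef_pos': array([0.17553936, 0.59970941, 0.29172194]), 'ee_rot': array([-3.14064714e+00, -1.05502147e-04,  2.85674459e+00]), 'contact_force': array([0.53461326, 0.57503264, 0.72283484]), 'wrist_torque': array([ 0.00052928, -0.02215938,  0.02256221]), 'grip_force': 0.0, 'grip_width': 1.0003335971417948} 0.0776
```

View pics/top.png

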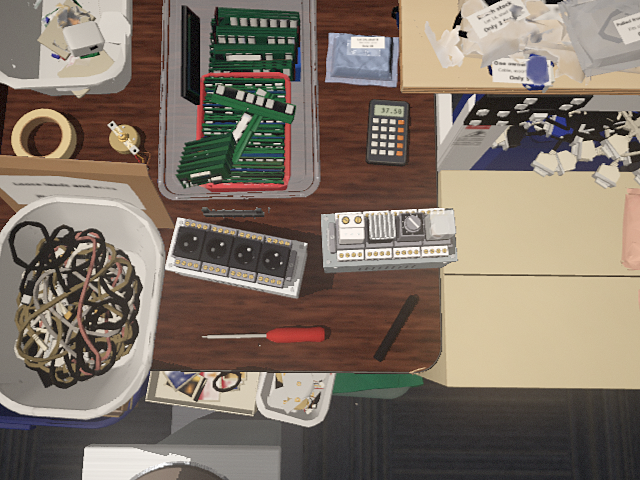

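View pics/scene.png

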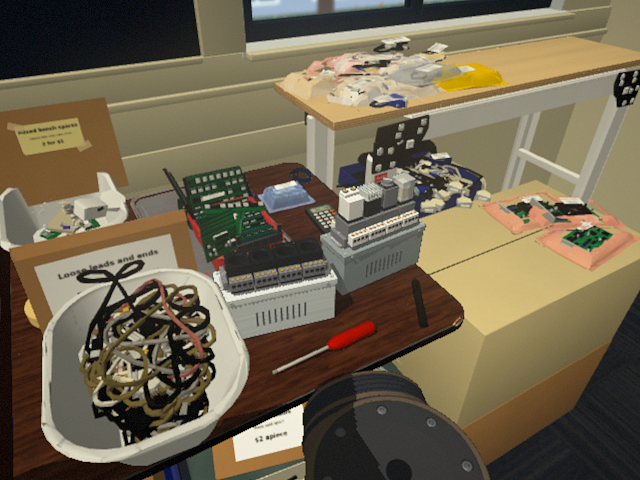

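The top view shows the new rail around (237,255) and the old rail around (389,240). The old-rail order, left to right, is stepped, finned, dial, clear. Next I get rough rail poses and take wrist views.

```bash
python3 - <<'E'
from h import *
z=np.load("top.npz"); W=z["W"]
def rect(mask):
    P=W[mask][:,:2].astype(np.float32); r=cv2.minAreaRect(P); return len(P),r
v,u=np.mgrid[:480,:640]
Z=W[...,2]
n=rect((Z>.14)&(Z<.165)&(u>165)&(u<308)&(v>215)&(v<300)); print(n)
o=rect((Z>.12)&(Z<.25)&(u>318)&(u<460)&(v>204)&(v<275)); print(o)
o2=rect((Z>.18)&(Z<.25)&(u>318)&(u<460)&(v>204)&(v<275)); print(o2)
m=arm.camera_model("wrist"); s=arm.observe(); print(m["fov_y"],-np.array(m["R"]).T@m["t"],s["eef_pos"],np.array(m["R"]))
p=s["eef_pos"]
arm.move_linear([p[0],p[1],.42],feed=.3)
for k,(x,y) in enumerate([(.45,-.04),(.47,-.32)]):
    arm.reach([x,y,.42],[np.pi,0,np.pi/2]); arm.wait(.3)
    m=arm.camera_model("wrist"); print(-np.array(m["R"]).T@m["t"],arm.observe()["joints"],arm.observe()["clock"])
    pic,Wc=cloud("wrist"); np.savez(f"w{k}",p=pic,W=Wc); save(f"w{k}",pic)
E
```

```text
(2574, ((0.46477413177490234, -0.09367164969444275), (0.16605114936828613, 0.09289292991161346), 77.821533203125))
(5781, ((0.4832385778427124, -0.3273610472679138), (0.07379566133022308, 0.18500514328479767), 3.34243106842041))
(2823, ((0.4836871325969696, -0.3274174928665161), (0.03535103052854538, 0.16044560074806213), 3.20768141746521))
58.84976006512455 [0.11368142 0.61665895 0.38476517] [0.17553936 0.59970941 0.29172194] [[ 0.28195814  0.95942558 -0.0014706 ]
 [ 0.93320265 -0.27389512  0.23262476]
 [ 0.22278335 -0.06696281 -0.97256545]]
[0.45055071 0.02384392 0.51301202] [-2.34542546e-01  1.16514395e-01  1.76125286e+00 -6.76868756e-07
  1.26386971e+00 -2.35034017e-01] 3.4417
[ 0.47066966 -0.25553279  0.5133071 ] [-7.12534212e-01  3.05091097e-01  1.51151648e+00  3.19318873e-05
  1.32449752e+00 -7.13744472e-01] 4.875
```

View pics/w0.png

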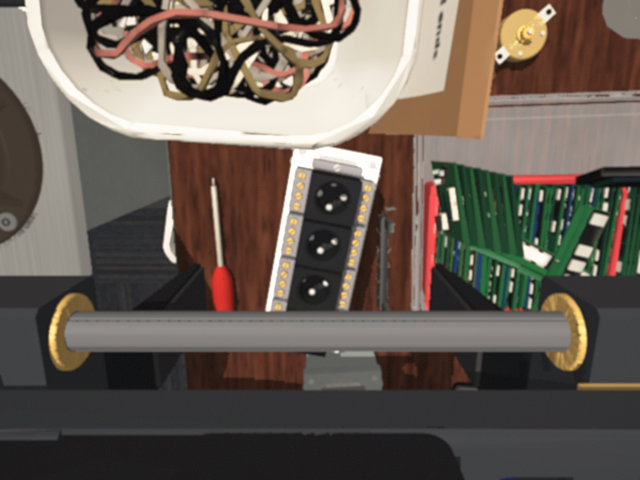

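View pics/w1.png

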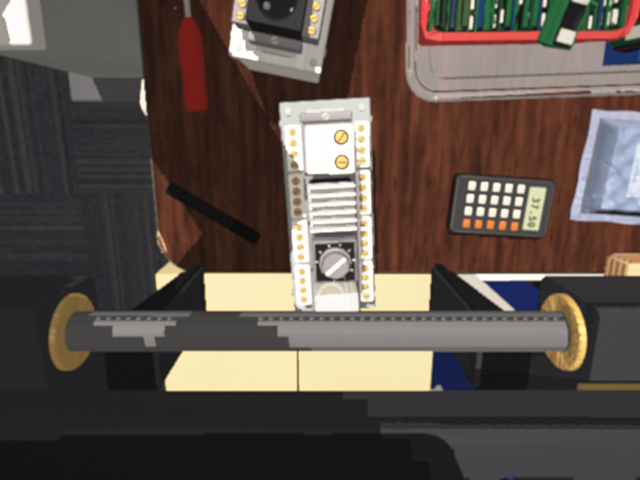

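The wrist camera sits 64 mm to the +y side of the tool, and the gripper hides the lower third of the picture. Both rails can be seen, so I shift along -y and rectify each picture to its own height plane.

```bash
cat >> h.py <<'E'
def ortho(p,m,z,c,half=(.06,.125),s=.0004):
    # picture rectified to plane z: columns = -y (left is +y), rows = -x ; s m/px
    f=240/np.tan(np.radians(m["fov_y"])/2)
    w,h=int(2*half[1]/s),int(2*half[0]/s)
    r,cc=np.mgrid[:h,:w]
    X=np.stack([c[0]+half[0]-r*s,c[1]+half[1]-cc*s,np.full(r.shape,z)],-1)
    C=X@np.array(m["R"]).T+np.array(m["t"])
    U=C[...,0]/C[...,2]*f+m["cx"]; V=C[...,1]/C[...,2]*f+m["cy"]
    return cv2.remap(p,U.astype(np.float32),V.astype(np.float32),cv2.INTER_LINEAR)
E
python3 - <<'E'
from h import *
out=[]
for k,(c,z,dz) in enumerate([((.483,-.327),.20,.46),((.465,-.094),.155,.46)]):
    arm.reach([c[0],c[1]-.13,dz],[np.pi,0,np.pi/2]); arm.wait(.4)
    m=arm.camera_model("wrist"); p,W=cloud("wrist"); np.savez(f"v{k}",p=p,W=W,m=m)
    out.append(ortho(p,m,z,c))
    Z=W[...,2]; near=(abs(W[...,0]-c[0])<.08)&(abs(W[...,1]-c[1])<.13)
    if k==0:
        M=near&(Z>.185)&(Z<.23)
        n,l,st,_=cv2.connectedComponentsWithStats(M.astype(np.uint8))
        for i in range(1,n):
            if st[i,4]>150:
                q=W[l==i]; print(st[i,4],np.round(cv2.minAreaRect((q[:,:2]*1000).astype(np.float32)),1).tolist() if 0 else cv2.minAreaRect((q[:,:2]*1000).astype(np.float32)),np.percentile(q[:,2],[5,50,95]).round(4))
    else:
        M=near&(Z>.148)&(Z<.162); q=W[M]; print(cv2.minAreaRect((q[:,:2]*1000).astype(np.float32)),np.median(q[:,2]))
        M=near&(Z>.095)&(Z<.112); q=W[M]; print(cv2.minAreaRect((q[:,:2]*1000).astype(np.float32)),np.median(q[:,2]))
save("ortho",np.vstack(out)); print(arm.observe()["clock"])
E
```

```text
2144 ((481.9986267089844, -310.9520568847656), (33.959415435791016, 32.88894271850586), 3.4122040271759033) [0.1941 0.2016 0.2093]
2044 ((484.296875, -351.98309326171875), (33.9332389831543, 34.11553192138672), 2.402041435241699) [0.202  0.2054 0.2155]
1869 ((486.69561767578125, -393.90118408203125), (33.95829391479492, 34.088783264160156), 4.592782020568848) [0.2061 0.2075 0.2089]
((471.988037109375, -113.1384506225586), (135.78562927246094, 91.7283935546875), 79.34871673583984) 0.15538941736142586
((447.48626708984375, -113.75301361083984), (169.28770446777344, 86.40699005126953), 79.69180297851562) 0.10417566617750665
7.375
```

View pics/ortho.png

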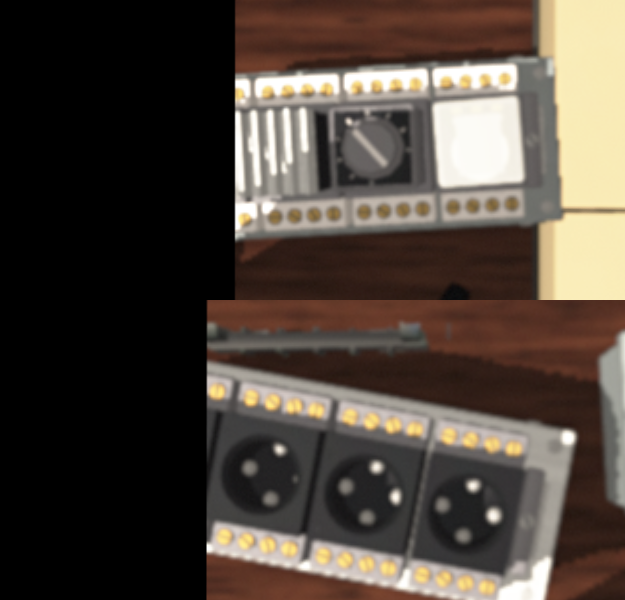

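Three relays and three wells are visible: well centres near (261,474), (365,494) and (469,512) in the picture, rail yaw about -0.18. One centred look at each rail gives all four on each.

```bash
python3 - <<'E'
from h import *
out=[]
for k,(c,z) in enumerate([((.449,-.094),.155),((.482,-.331),.20)]):
    arm.reach([c[0],c[1]-.05,.46],[np.pi,0,np.pi/2]); arm.wait(.5)
    m=arm.camera_model("wrist"); p,W=cloud("wrist")
    o=ortho(p,m,z,c); 
    Z=W[...,2]; near=(abs(W[...,0]-c[0])<.08)&(abs(W[...,1]-c[1])<.13)
    if k==1:
        M=(near&(Z>.185)&(Z<.23)).astype(np.uint8)
        n,l,st,_=cv2.connectedComponentsWithStats(M)
        for i in range(1,n):
            if st[i,4]>150:
                q=W[l==i]; print(st[i,4],cv2.minAreaRect((q[:,:2]*1000).astype(np.float32)),np.percentile(q[:,2],[5,50,95]).round(4))
    else:
        g=cv2.GaussianBlur(cv2.cvtColor(o,cv2.COLOR_RGB2GRAY),(5,5),1)
        g=cv2.createCLAHE(4).apply(g)
        C=cv2.HoughCircles(g,cv2.HOUGH_GRADIENT,1,70,param1=80,param2=15,minRadius=30,maxRadius=38)
        for a in sorted(C[0].tolist()):
            print("well",np.round([c[0]+.06-a[1]*.0004,c[1]+.125-a[0]*.0004,a[2]*.0004],4))
            cv2.circle(o,(round(a[0]),round(a[1])),round(a[2]),(255,0,0),1)
        M=near&(Z>.148)&(Z<.162); q=W[M]; print(cv2.minAreaRect((q[:,:2]*1000).astype(np.float32)),np.median(q[:,2]))
        M=near&(Z>.095)&(Z<.112); q=W[M]; print(cv2.minAreaRect((q[:,:2]*1000).astype(np.float32)),np.median(q[:,2]))
    out.append(o)
save("ortho2",np.vstack(out)); print(arm.observe()["clock"])
E
```

```text
well [ 0.4616 -0.0316  0.015 ]
well [ 0.456  -0.0724  0.015 ]
well [ 0.448  -0.1132  0.015 ]
well [ 0.4176 -0.1372  0.0132]
well [ 0.4396 -0.1548  0.0141]
well [ 0.4096 -0.1924  0.0123]
((474.26470947265625, -98.85489654541016), (165.31866455078125, 90.30661010742188), 79.15337371826172) 0.15544411345194833
((448.9090576171875, -83.72785186767578), (239.48004150390625, 159.23428344726562), 89.79209899902344) 0.10419307083130713
2188 ((479.53125, -268.1024475097656), (33.94573211669922, 34.2931022644043), 2.486438751220703) [0.202  0.2104 0.2138]
1871 ((481.8698425292969, -309.9889831542969), (33.94220733642578, 33.84264373779297), 3.4543049335479736) [0.1945 0.1963 0.2093]
1748 ((484.2855224609375, -351.9144287109375), (34.00077819824219, 34.10225296020508), 2.4756886959075928) [0.2022 0.2055 0.2154]
1754 ((486.5983581542969, -393.67742919921875), (33.946983337402344, 34.15427780151367), 4.481309413909912) [0.1975 0.2075 0.2087]
9.85
```

View pics/ortho2.png

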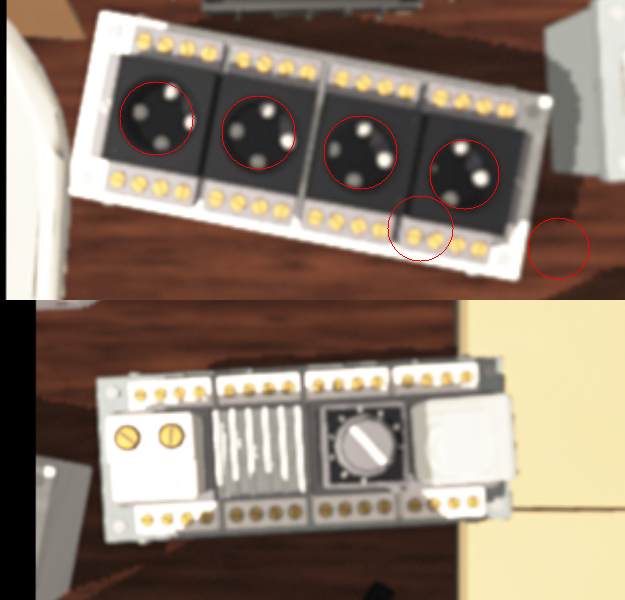

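The relays are fixed to sub-mm by depth, and the circles at (156,118), (258,132), (360,152) and (464,173) match the wells. Well centres and box edges agree on new-rail centre (0.4513, -0.0942), yaw -0.180. I start with the stepped relay.

```bash
cat >> h.py <<'E'
R=dict(stepped=(.4795,-.2681,2.5,.063),finned=(.4819,-.3103,3.4,.021),dial=(.4843,-.3520,2.5,-.021),clear=(.4866,-.3937,3.9,-.063))
NC=np.array([.4513,-.0942]); NY=-.180; ZG=.155+.026+.059
NV=np.array([-np.sin(NY),np.cos(NY)])
def st():
    o=arm.observe(); return o["eef_pos"],np.array(o["contact_force"]),o
def pick(n):
    x,y,a,_=R[n]; ori=[np.pi,0,np.pi/2+np.radians(a)]
    arm.let_go()
    arm.reach([x,y,.34],ori); arm.move_linear([x,y,ZG],feed=.15)
    arm.gripper_close(); p,f,o=st(); print(n,"gripped",o["grip_width"]*95,o["grip_force"],f.round(1),(p-[x,y,ZG]).round(4))
    arm.move_linear([x,y,.37],feed=.2)
def place(n,dxy=(0,0)):
    w=NC+R[n][3]*NV+dxy; ori=[np.pi,0,np.pi/2+NY]
    arm.reach([*w,.37],ori); arm.move_linear([*w,ZG+.044],feed=.2); arm.wait(.2)
    f0=st()[1]
    for h in (.030,.020,.012,.008):
        arm.move_linear([*w,ZG+h],feed=.06); p,f,o=st(); print(h,(p-[*w,ZG]).round(4),(f-f0).round(1))
        if np.linalg.norm(f-f0)>15: print("STOP"); return False
    for h in np.arange(.006,-.0031,-.001):
        arm.move_linear([*w,ZG+h],feed=.03); p,f,o=st(); print(round(h,4),round(p[2]-ZG,4),(f-f0).round(1))
        if (f-f0)[2]>25 or (h<=0 and (f-f0)[2]>12): break
    print("width",o["grip_width"]*95,o["clock"]); return True
def release():
    p=st()[0]; arm.let_go(); arm.move_linear([p[0],p[1],.36],feed=.25); print("clock",st()[2]["clock"])
E
python3 - <<'E'
from h import *
pick("stepped"); print(place("stepped"))
E
```

```text
stepped gripped 33.91199412519856 29.999976307153702 [ 0.3 -0.2  0.2] [-0. -0. -0.]
0.03 [-0.0001  0.0001  0.0296] [1.4 0.3 0.7]
0.02 [-0.0001  0.      0.0196] [ 0.9 -0.   0.5]
0.012 [-0.0001  0.      0.0116] [0.5 0.1 0.4]
0.008 [-0.0001 -0.      0.0078] [ 0.7 -0.4  0. ]
0.006 0.006 [-0.  -0.8  0.5]
0.005 0.005 [ 0.1 -0.9  1.3]
0.004 0.004 [-1.5 -2.1  2.6]
0.003 0.0028 [ 0.1 -2.3 -0.8]
0.002 0.0015 [ 0.2 -2.4 -5.3]
0.001 0.0007 [ 1.1 -2.5 -7.9]
0.0 0.0001 [-0.5 -2.1 -3.6]
-0.001 -0.0001 [-3.7 -1.6 11.6]
-0.002 -0.0001 [-7.8 -1.6 25.5]
width 33.854232296814004 18.575
True
```

The stepped relay clicked through and reached a hard stop at its home height with small side forces. I carry on with the rest.

```bash
sed -i 's/\[2\]>12)/[2]>8)/' h.py; python3 - <<'E'
from h import *
release()
for n in("finned","dial","clear"):
    pick(n)
    if not place(n): break
    release()
E
```

```text
clock 20.325
finned gripped 33.799390304672094 30.000035762786865 [-0.2  1.1 -0.1] [ 0.  0. -0.]
0.03 [-0.0001  0.      0.0296] [ 0.   0.7 -1.4]
0.02 [-0.0001  0.      0.0196] [ 0.3  0.5 -0.1]
0.012 [-0.0001  0.      0.0116] [ 0.6  0.4 -1.5]
0.008 [-0.0001  0.      0.0078] [-0.2 -0.8 -1. ]
0.006 0.006 [-0.6  0.  -0.1]
0.005 0.005 [-2.1 -0.9  1.6]
0.004 0.004 [-3.1 -0.8  2.7]
0.003 0.0028 [-2.7 -1.  -1.6]
0.002 0.0015 [-2.5 -1.7 -7.5]
0.001 0.0007 [-1.7 -2.5 -8. ]
0.0 0.0 [-2.2 -2.4 -4.4]
-0.001 -0.0001 [-8.2 -1.3  9.9]
width 33.55691426549769 29.1833
clock 30.9333
dial gripped 33.761168688676335 30.000018775463104 [-0.4 -0.2 -0.7] [-0. -0. -0.]
0.03 [-0.0001  0.0001  0.0296] [0.3 0.5 0.5]
0.02 [-0.0001  0.0001  0.0196] [-0.1  0.   1.8]
0.012 [-0.0001  0.      0.0117] [ 0.6 -0.2  1.5]
0.008 [-0.      0.      0.0078] [ 0.1 -0.1  0.8]
0.006 0.0059 [0.5 0.2 1.5]
0.005 0.005 [-1.4 -1.9  2.4]
0.004 0.0039 [-3.3 -0.4  3.7]
0.003 0.0026 [-2.1 -1.1 -1.5]
0.002 0.0014 [-2.7 -1.5 -6.8]
0.001 0.0007 [-3.9 -1.3 -6.3]
0.0 0.0 [-2.7 -2.3 -3.8]
-0.001 -0.0001 [-7.7 -0.6  9.8]
width 34.282294472240636 39.8
clock 41.55
clear gripped 33.978724265825655 29.961102604866028 [0.3 0.4 0.4] [-0. -0.  0.]
0.03 [-0.0001  0.0001  0.0296] [ 1.3 -1.2  0.4]
0.02 [-0.0001  0.      0.0196] [ 1.6 -1.1  0.9]
0.012 [0.     0.     0.0116] [ 0.4 -0.4 -0. ]
0.008 [ 0.     -0.      0.0078] [-0.8 -0.7  0.2]
0.006 0.0059 [-0.4 -0.9  1.4]
0.005 0.0051 [-2.2 -0.3  2.2]
0.004 0.0039 [-1.9  0.5  4.1]
0.003 0.0027 [-2.2 -1.8  0.6]
0.002 0.0014 [-2.1 -1.8 -6.1]
0.001 0.0006 [-3.2 -0.8 -6. ]
0.0 0.0 [-3.6 -0.2 -4.3]
-0.001 -0.0001 [-6.8  0.   7.7]
-0.002 -0.0002 [-10.5   0.8  22.4]
width 33.97418734941187 50.6833
clock 52.4417
```

All four clicked down. Now I check their seating, order and squareness.

```bash
python3 - <<'E'
from h import *
c=NC
arm.reach([c[0],c[1]-.05,.46],[np.pi,0,np.pi/2]); arm.wait(.5)
m=arm.camera_model("wrist"); p,W=cloud("wrist"); save("fin",ortho(p,m,.205,c))
Z=W[...,2]; near=(abs(W[...,0]-c[0])<.08)&(abs(W[...,1]-c[1])<.13)
n,l,s,_=cv2.connectedComponentsWithStats((near&(Z>.185)&(Z<.23)).astype(np.uint8))
for i in range(1,n):
    if s[i,4]>150:
        q=W[l==i]; print(s[i,4],cv2.minAreaRect((q[:,:2]*1000).astype(np.float32)),np.percentile(q[:,2],[5,50,95]).round(4))
        r=cv2.minAreaRect((q[:,:2]*1000).astype(np.float32)); core=q[q[:,2]>np.percentile(q[:,2],90)-.002]
        A=np.c_[core[:,:2]-core[:,:2].mean(0),np.ones(len(core))]; print("   tilt",np.linalg.lstsq(A,core[:,2],rcond=None)[0].round(3))
print("want yaw",np.degrees(NY),[(NC+k*NV).round(4).tolist() for k in(.063,.021,-.021,-.063)])
E
```

```text
2202 ((463.6260070800781, -32.14731216430664), (34.30671691894531, 34.0208854675293), 79.351806640625) [0.2018 0.2104 0.2139]
   tilt [ 0.006 -0.001  0.213]
1881 ((456.3410339355469, -72.8001480102539), (33.781742095947266, 33.94068145751953), 79.6960220336914) [0.1947 0.1966 0.2096]
   tilt [-0.006 -0.013  0.209]
1751 ((449.2300720214844, -114.86592102050781), (34.12594985961914, 33.980064392089844), 79.60466003417969) [0.2025 0.2057 0.2157]
   tilt [-0.012  0.007  0.215]
1773 ((442.1980895996094, -156.70526123046875), (34.5311279296875, 34.05820846557617), 80.0527114868164) [0.1971 0.2078 0.2092]
   tilt [-0.016  0.004  0.208]
want yaw -10.313240312354818 [[0.4626, -0.0322], [0.4551, -0.0735], [0.4475, -0.1149], [0.44, -0.1562]]
```

View pics/fin.png

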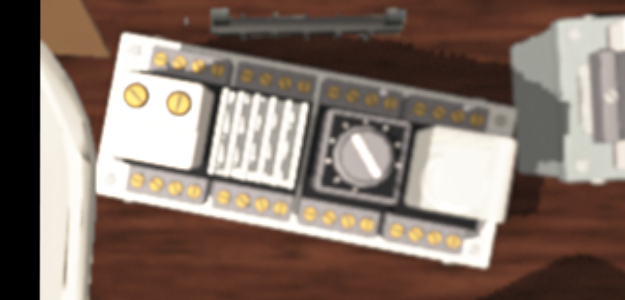

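The picture shows all four relays seated and square, in the order stepped, finned, dial, clear, at columns 158, 260, 362 and 465. Their top heights match fully home, and the gripper is clear.

```bash
python3 -c "
from plant import arm
print(arm.sign_off())"
```

```text
the job is handed in; nothing more can be done
None
```

All four relays are on the new rail in their original left-to-right order (stepped, finned, dial, clear), clicked fully home, upright and square to the rail, and I have handed the job in.

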